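Set and lock the air regulator of the rivet bench

TASK

Pull the snap-fitted dust cap off the air regulator and stand it upright in the black sorting pan. Then turn the knob until its beak points straight at the raised rib on the dial ring, without turning the ring itself, and after that slide the lock cage along its rails fully home over the knob so that the setting stays put. Leave the funnel, magnifier, awl and olive bin where they are.

Things in the scene. Friction and masses are not known exactly. Their poses are not given: they have to be found in the camera images.
- regulator: Grey block fixed to the bench, 120 (x) x 210 (y) x 20 mm high; origin at the centre of its underside, y along its length, z up. The vertical knob axis is at y = -52 mm. Round it a square collar, 86 x 86 mm, rises to 32 mm above the bench; on that lies the dial ring. The lock cage is parked on the y > 0 half.
- cap: Dark steel dust cap, hollow, open below, 102 (x) x 96 (y) x 62 mm high, plus a grip fin on top 12 mm thick (x), 60 long (y), 34 high. Origin: centre of its lower edge, z up. 0.16 kg. It starts over the knob, lower edge 20 mm above the bench, held by spring balls: a straight upward pull of about 8 to 15 N frees it in 15 mm; lift 60 mm to clear the knob. 8 to 18 mm beside it stands the cage.
- knob_grip (a point): Point on the knob's axis 71 mm above the bench, 3 mm below the top of its bar grip. The bar is 14 mm thick, 44 mm long and 26 mm high (48 to 74 mm above the bench), along the beak's direction. Black knob.
- beak (a point): Top of the tip of the knob's narrow beak (6 mm wide), 31 mm from the axis at one end of the bar, 46 mm above the bench; moves with the knob.
- mark (a point): Inner upper edge of the rib on the dial ring, 33 mm from the knob axis and 46 mm above the bench. The rib is 7 mm wide and 8 mm high, from 33 to 42 mm from the axis. With the beak dead on it, beak and mark are 2 mm apart.
- knob (a joint): Angle of the knob (rad), anticlockwise from above positive; at 0 the beak points to the regulator's -x. Range -1.6 to 2.9; it stays where it is left (friction about 0.06 N m). On the mark when equal to joint ring.
- ring (a joint): Angle of the aluminium dial ring (84 mm across) with the rib, same zero and sense as the knob. Very stiff; it is not to be turned.
- cage (a joint): Travel of the steel lock cage along the regulator's -y direction (m): about 0 when parked, 0.108 fully home with the cage centred over the knob. About 2 N of friction.
- cage_grip (a point): Point in the grip fin on top of the lock cage, 108 mm above the bench, 10 mm below the fin's top. The fin is 60 mm long (regulator x), 12 mm thick (y), 34 mm high. The cage is a steel bridge 108 (x) x 84 (y) mm, its top plate 84 mm above the bench, inside 100 mm wide with its ceiling 80 mm above the bench.
- pan: Black steel open pan, 180 x 180 x 30 mm, walls and floor 4 mm; loose, 0.9 kg. Origin at the centre of its underside.
- funnel: Chipped white enamel funnel standing mouth down, 90 mm across, 120 mm high, between regulator and pan. Origin under its centre. Bystander.
- magnifier: Brass magnifier on a round foot 70 mm across, upright lens 80 mm across, 156 mm high, on the regulator's far side. Origin under its foot. Bystander.
- awl: Scratch awl lying down: wooden handle 80 x 24 x 24 mm and steel point, 160 mm long along its x axis, on the robot's side of the regulator. Origin on the bench under its middle. Bystander.
- tiltbin: Olive-drab steel tilting bin on a low pivot foot, open above, 90 (x) x 136 (y) mm, 98 mm high, on the robot's side of the pan. Origin under its centre. Bystander.

How it is judged:
By the outcome, as a careful person would: the job done as asked, in the order asked, and still so for the second after the job is handed in, with the robot touching nothing.
It also fails if it takes over 72 s, if anything falls off the work surface, if the arm or the gripper's body presses on something with over 40 N, if the wrist force passes 120 N, or if a joint passes its speed limit or range.

ROBOT

A 6-joint arm with a two-finger parallel gripper is mounted at the origin on the work surface. World frame = base frame: x ahead of the robot, y to its left, z up, the work surface at z = 0. Lengths are in m, angles in rad, forces in N, time in s.
With the tool pointing down it reaches from about 0.3 to 0.95 m from the base axis. Payload 3.1 kg.
Tool frame: the origin (TCP) lies at the centre of the arm's flange, where the gripper is bolted on; the fingertips stand 173 mm ahead of it and the grasp point (between the pads) lies 155 mm ahead of it; z points along the fingers, y is the direction in which the jaws open and shut (so a half turn about z gives the same grasp; the last joint's range is limited). The gripper opens to 85 mm and grips with 20 to 120 N. Pads are 22 mm wide; open, the fingers measure 114 mm over their backs; the gripper's body (76 mm by 85 mm) begins 54 mm behind the grasp point. The pads swing forward as they close: fully open they stand 13 mm farther back than shut.
Start: joints at [-1.193, 0.308, 1.634, -0, 1.2, -0.07], TCP at [0.271, -0.563, 0.405] pointing down, gripper open.
Joint ranges: [-3.06, 3.06], [-0.79, 1.96], [0.05, 2.63], [-1.19, 4.34], [0.05, 2.64], [-2.94, 2.94]. Speed limits (rad/s): [2.79, 2.79, 3.14, 3.14, 3.14, 3.14].

INTERFACE

Orientations are given as a rotation vector (axis times angle).
In Python, from bench import status, read_camera, camera_info, order, nets gives the robot as it stands.
- The arm moves only by the shell command python3 -m pendant 'ROWS' [FORCE]. ROWS is JSON, a list of rows, each an object with "xyz": the shift along the tool's x, y, z each as a share of 0.5 m, from -1 to 1, a list of three; "rot": the turn, a rotation vector about the tool's x, y, z each as a share of 2 pi rad, from -1 to 1, a list of three; "jaw": the closure, from -1 (fully open) to 1 (shut). A call has 1 to 12 rows; each row is the pose to reach, as a shift and turn from the pose measured when the call began, along the tool's axes at that moment, turning the shorter way round; what a row does not reach only later rows make up. A row lasts 1/8 s, in which the tool goes at most 62.5 mm and 10.7 degrees, less where a joint would pass 70% of its speed; a pose out of reach is approached as far as the arm can. A call with a number of a shift or a turn outside -1 to 1 is refused whole. A call with a gripper value outside its range is refused whole. The fingers move at their own pace and stop on an object; FORCE is the grip in N (left out, the last holds). Time passes only in rows, so rows that repeat a pose let the fingers close. It gives the time, the measured TCP pose, the force and the opening at its end, in the units of the state.
- status.read_state(): the state, without advancing time (a new reading comes with each control period).
- read_camera(name): name is "scene" or "top" or "wrist"; returns the picture (480x640x3 uint8, red, green, blue); there is no depth.
- camera_info(name): a dict with "K" (3x3 intrinsics, pixels), "rvec" (rotation vector, rad) and "tvec" (3), from world to camera coordinates, as OpenCV has them. Camera axes: x right, y down, z forward; pixel columns grow to the right and rows downward; lengths in m; the calibration is good to about 2 mm. The wrist camera is an equidistant fisheye: a pixel r from the principal point sees the ray r / f radians off the axis. A picture is of the moment at which its call begins: read the wrist's pose just before it. camera_info takes no time and is no camera call; for the wrist camera it gives the pose at the moment of the call.
- order.close_job(): hands the job in, once; it reports no verdict.
Trained networks look in the newest picture that a camera, given by its name, has taken for a name from the list of things; names that differ only in an ending like _2 or _b are one class to them, and where a whole thing is asked for, a point or a joint stands for the part that bears it (a point fixed in the world has none). Each returns a list of dicts, best first, with "p" (0 to 1); they miss things now and then, are a little off and sometimes report something else, mostly with a low value. They report only what shows in the picture. A call takes as long as a camera call.
- nets.cut_out(camera, target): "region" (480x640 bool, what is visible of it).
- nets.pinpoint(camera, target): "point" ([x, y, z] in m, in world coordinates, good to about 4 mm: a listed point, or the origin of a listed thing).
The state is a dict: "time": time; "joint_positions": joint angles; "qvel": joint speeds; "tau": joint torques, N m; "eef_pos": TCP position; "tcp_rot": TCP orientation; "ft_force": force on the tool from outside, world axes, zero at the start; "ft_torque": the same for the moment, N m; "finger_gap": finger opening in m.
Only numpy, scipy, OpenCV 4.12 (cv2) and the standard library are available. Lean on these libraries where they do the work, as an engineer would, in place of code of your own. Each camera call takes 0.05 s, during which the arm holds its last target. There are 200 camera calls.

## Working session

There is one attempt and no reset: what is moved stays moved. The work goes in short steps, Python scripts to look and compute and a shell command to move; the robot and the scene stay as the last step left them, time stands still between calls to the robot, and variables do not carry over. Pictures are saved under pics/ and viewed, about 8 in all and at most 12, crops included, and the job is handed in when it is done.

```bash
mkdir -p pics; ls; cat > h.py <<'E'
import numpy as np, cv2
from scipy.spatial.transform import Rotation as R
from bench import status, read_camera, camera_info, order, nets
def save(cam,fn):
    im=read_camera(cam); cv2.imwrite('pics/'+fn,im[:,:,::-1]); return im
def project(cam,p):
    c=camera_info(cam); return cv2.projectPoints(np.float64(p).reshape(-1,3),np.float64(c['rvec']),np.float64(c['tvec']),np.float64(c['K']),None)[0][:,0]
def ray(cam,uv,z):
    c=camera_info(cam);K=np.array(c['K']);Rm=R.from_rotvec(c['rvec']).as_matrix();t=np.array(c['tvec'])
    d=np.array([(uv[0]-K[0,2])/K[0,0],(uv[1]-K[1,2])/K[1,1]]);
    if cam=='wrist':
        r=np.hypot(*d); v=np.array([*(d/r*np.sin(r)),np.cos(r)])
    else: v=np.array([*d,1])
    o=-Rm.T@t; v=Rm.T@v; return o+v*(z-o[2])/v[2]
def go(target_grasp,yaw):
    """tool-down pose: grasp point at target, jaw axis (tool y) at yaw mod pi; print row values"""
    s=status.read_state(); R0=R.from_rotvec(s['tcp_rot']); p=np.array(s['eef_pos'])
    for k in (0,np.pi):
        a=yaw+k; y=np.array([np.cos(a),np.sin(a),0]); z=np.array([0,0,-1.]); x=np.cross(y,z)
        Rt=R.from_matrix(np.c_[x,y,z]); tcp=np.array(target_grasp)-0.155*z
        print('xyz',np.round(R0.inv().apply(tcp-p)/0.5,4),'rot',np.round((R0.inv()*Rt).as_rotvec()/(2*np.pi),4))
def st():
    s=status.read_state(); m=R.from_rotvec(s['tcp_rot']).as_matrix()
    print('t',s['time'],'grasp',np.round(np.array(s['eef_pos'])+0.155*m[:,2],4),'y',np.round(m[:,1],3),'z',np.round(m[:,2],3),'F',np.round(s['ft_force'],1),'gap',s['finger_gap'],'q',np.round(s['joint_positions'],2))
E
cat > a.py <<'E'
from h import *
st()
for c in('scene','top'):
    save(c,c+'0.png')
    for n in ['regulator','cap','cage_grip','pan','funnel','magnifier','awl','tiltbin']:
        r=nets.pinpoint(c,n)
        print(c,n,[(np.round(q['point'],3).tolist(),round(q['p'],2)) for q in r[:2]])
E
python3 a.py; python3 -c "
import cv2,numpy as np
cv2.imwrite('pics/both0.png',cv2.resize(np.hstack([cv2.imread('pics/scene0.png'),cv2.imread('pics/top0.png')]),(800,300),interpolation=cv2.INTER_AREA))"
```

```text
pics
t 0.0 grasp [ 0.2703 -0.5627  0.2484] y [ 0.433 -0.901 -0.002] z [-0.001  0.002 -1.   ] F [ 0.1  0.7 -0.2] gap 0.0850970875649471 q [-1.19  0.31  1.64 -0.    1.2  -0.07]
scene regulator []
scene cap [([0.536, 0.156, 0.021], 0.66)]
scene cage_grip [([0.528, 0.254, 0.102], 0.84)]
scene pan [([0.507, -0.234, -0.0], 0.78)]
scene funnel [([0.572, 0.008, 0.002], 0.62)]
scene magnifier [([0.662, 0.288, 0.001], 0.86), ([0.53, 0.152, 0.021], 0.21)]
scene awl [([0.415, 0.213, -0.002], 0.82)]
scene tiltbin [([0.335, -0.255, 0.003], 0.67), ([0.506, -0.236, 0.002], 0.52)]
top regulator [([0.532, 0.207, 0.001], 0.67)]
top cap [([0.533, 0.15, 0.014], 0.61)]
top cage_grip [([0.531, 0.25, 0.11], 0.79)]
top pan [([0.504, -0.239, 0.003], 0.98)]
top funnel [([0.577, 0.007, 0.006], 0.75), ([0.336, -0.256, -0.004], 0.26)]
top magnifier [([0.659, 0.288, -0.001], 0.85), ([0.418, 0.207, 0.001], 0.75)]
top awl [([0.416, 0.205, 0.001], 0.91)]
top tiltbin [([0.335, -0.261, -0.002], 0.64), ([0.505, -0.241, 0.003], 0.22)]
```

View pics/top0.png

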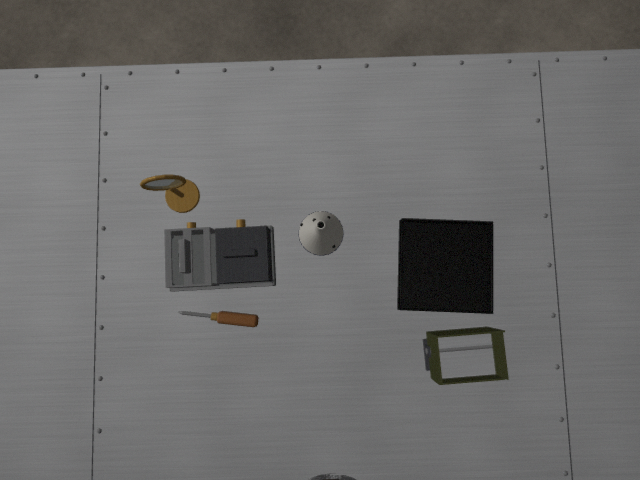

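View pics/scene0.png

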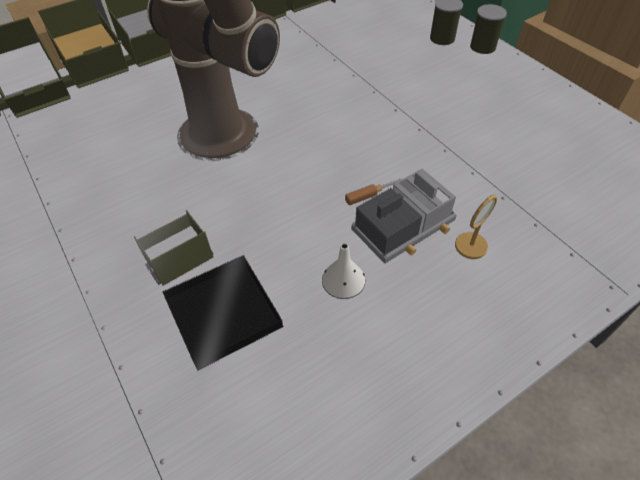

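The top view shows the cap at about (245,255) with its fin running roughly along world y. The parked cage is at (187,255), the funnel at (320,232) and the pan at (446,266). The scene view agrees with this. Next I work out the regulator's yaw and move above the cap.

```bash
cat > b.py <<'E'
from h import *
read_camera('top')
for n in ['regulator','cap','cage_grip','pan']:
    r=nets.cut_out('top',n)
    for q in r[:1]:
        c=cv2.findContours(q['region'].astype(np.uint8),0,2)[0]; c=max(c,key=cv2.contourArea)
        b=cv2.minAreaRect(c); box=cv2.boxPoints(b)
        P=np.array([ray('top',u,0.02 if n!='cap' else 0.082)[:2] for u in box]); print(n,round(q['p'],2),np.round(b[2],1),np.round(P,3).tolist())
        e=[(P[1]-P[0]),(P[2]-P[1])]; print([ (np.round(np.linalg.norm(v),3),np.round(np.degrees(np.arctan2(v[1],v[0])),1)) for v in e])
go([0.534,0.153,0.25],0)
E
python3 b.py
```

```text
regulator 0.85 88.7 [[0.605, 0.32], [0.603, 0.099], [0.468, 0.098], [0.469, 0.316]]
[(np.float64(0.221), np.float64(-90.4)), (np.float64(0.135), np.float64(-179.7))]
cap 0.93 87.0 [[0.582, 0.205], [0.584, 0.101], [0.481, 0.098], [0.478, 0.2]]
[(np.float64(0.104), np.float64(-88.6)), (np.float64(0.104), np.float64(-178.0))]
cage_grip 0.73 87.8 [[0.593, 0.322], [0.594, 0.219], [0.476, 0.215], [0.474, 0.316]]
[(np.float64(0.102), np.float64(-89.4)), (np.float64(0.118), np.float64(-178.0))]
pan 0.84 2.1 [[0.419, -0.136], [0.601, -0.151], [0.589, -0.341], [0.407, -0.322]]
[(np.float64(0.183), np.float64(-4.7)), (np.float64(0.191), np.float64(-93.8))]
xyz [ 1.0953e+00 -1.0634e+00 -6.0000e-04] rot [-0.     -0.     -0.1787]
xyz [ 1.0953e+00 -1.0634e+00 -6.0000e-04] rot [-0.      0.      0.3213]
```

```bash
python3 -m pendant '[{"xyz":[0.1,-0.1,0],"rot":[0,0,-0.03],"jaw":-1},{"xyz":[0.2,-0.19,0],"rot":[0,0,-0.05],"jaw":-1},{"xyz":[0.28,-0.28,0],"rot":[0,0,-0.07],"jaw":-1},{"xyz":[0.37,-0.36,0],"rot":[0,0,-0.1],"jaw":-1},{"xyz":[0.46,-0.45,0],"rot":[0,0,-0.12],"jaw":-1},{"xyz":[0.55,-0.54,0],"rot":[0,0,-0.15],"jaw":-1},{"xyz":[0.64,-0.62,0],"rot":[0,0,-0.175],"jaw":-1},{"xyz":[0.72,-0.7,0],"rot":[0,0,-0.175],"jaw":-1},{"xyz":[0.81,-0.79,0],"rot":[0,0,-0.175],"jaw":-1},{"xyz":[0.9,-0.88,0],"rot":[0,0,-0.175],"jaw":-1},{"xyz":[0.97,-0.94,0],"rot":[0,0,-0.175],"jaw":-1},{"xyz":[1,-0.98,0],"rot":[0,0,-0.175],"jaw":-1}]'
python3 -c "
from h import *
st();go([0.534,0.153,0.22],0.03)"
```

```text
time: 2.65
eef_pos: [0.5099, 0.0973, 0.405]
tcp_rot: [2.244, 2.198, 0.002]
ft_force: [0.9, -0.9, -0.1]
finger_gap: 0.0853
t 2.65 grasp [0.5101 0.0974 0.25  ] y [ 1.    -0.021  0.001] z [ 0.001  0.    -1.   ] F [ 0.9 -0.9 -0.1] gap 0.08534660626663912 q [0.1  0.1  1.88 0.   1.16 0.13]
xyz [0.1123 0.0458 0.0601] rot [ 0.0002 -0.0001 -0.0081]
xyz [0.1123 0.0458 0.0601] rot [-1.000e-04 -3.000e-04  4.919e-01]
```

```bash
python3 -m pendant '[{"xyz":[0.06,0.025,0],"rot":[0,0,-0.004]},{"xyz":[0.112,0.045,0],"rot":[0,0,-0.008]},{"xyz":[0.112,0.045,0],"rot":[0,0,-0.008]},{"xyz":[0.112,0.045,0],"rot":[0,0,-0.008]}]'
cat > c.py <<'E'
from h import *
import sys
st(); save('wrist',sys.argv[1])
for n in sys.argv[2:]:
    r=nets.pinpoint('wrist',n); print(n,[(np.round(q['point'],3).tolist(),round(q['p'],2)) for q in r[:2]])
E
python3 c.py w1.png cap cage_grip pan
```

```text
t 2.65 grasp [0.5101 0.0974 0.25  ] y [ 1.    -0.021  0.001] z [ 0.001  0.    -1.   ] F [ 0.9 -0.9 -0.1] gap 0.08534660626663912 q [0.1  0.1  1.88 0.   1.16 0.13]
cap [([0.531, 0.151, 0.022], 0.7), ([0.58, 0.007, -0.0], 0.4)]
cage_grip [([0.531, 0.249, 0.107], 0.64)]
pan [([0.661, 0.288, -0.002], 0.15)]validation failed for argument at $[0]...
```

View pics/w1.png

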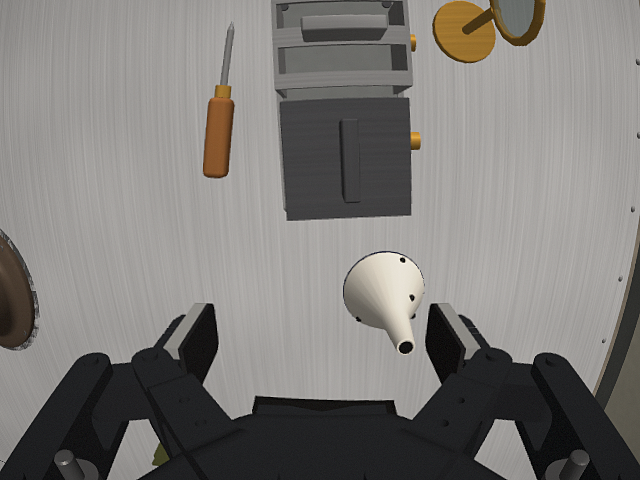

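The jaw value is required in every row, so that move was refused and nothing moved. The wrist view shows the cap fin's top face, spanning about (341–358, 119) to (344–361, 202), and the cage fin at (302–388, 15–40). I turn these pixels into positions.

```bash
python3 - <<'E'
from h import *
im=cv2.imread('pics/w1.png'); cv2.imwrite('pics/w1c.png',cv2.resize(im[0:230,260:430],None,fx=3.4,fy=2.6,interpolation=cv2.INTER_CUBIC)[:598])
c=camera_info('wrist'); print(-R.from_rotvec(c['rvec']).as_matrix().T@np.array(c['tvec']))
for n,u,z in [('fin TL',(341,119),.116),('TR',(358,119),.116),('BL',(344,202),.116),('BR',(360,202),.116),('cageL',(302,16),.118),('cageR',(387,14),.118),('capTL',(279,98),.082),('capTR',(410,97),.082),('capBL',(287,220),.082),('capBR',(411,215),.082)]:
    print(n,np.round(ray('wrist',u,z),4))
E
```

```text
[0.50989783 0.16709477 0.37370538]
fin TL [0.5232 0.1802 0.116 ]
TR [0.5349 0.1801 0.116 ]
BL [0.5245 0.1221 0.116 ]
BR [0.5358 0.1219 0.116 ]
cageL [0.4982 0.2548 0.118 ]
cageR [0.5568 0.2566 0.118 ]
capTL [0.4775 0.2    0.082 ]
capTR [0.5797 0.2002 0.082 ]
capBL [0.4804 0.1025 0.082 ]
capBR [0.5814 0.1049 0.082 ]
```

View pics/w1c.png

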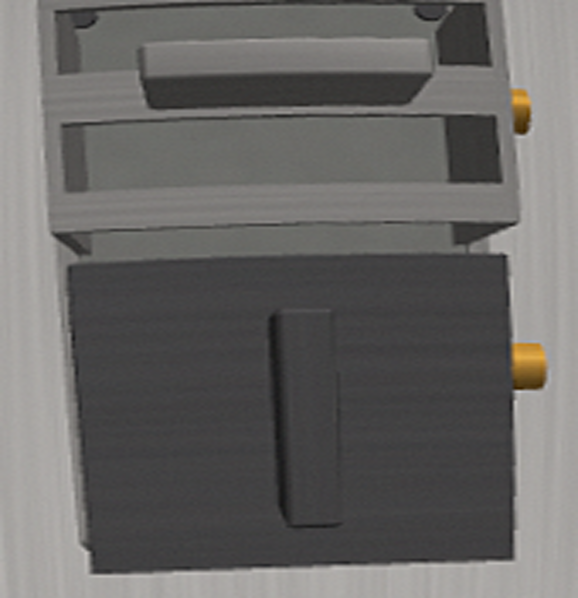

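```bash
python3 -c "
from h import *
go([0.530,0.1515,0.16],0.025);go([0.530,0.1515,0.104],0.025)"
```

```text
xyz [0.1142 0.0396 0.179 ] rot [-0.0001  0.0001 -0.0075]
xyz [0.1142 0.0396 0.179 ] rot [2.000e-04 1.000e-04 4.925e-01]
xyz [0.1143 0.0397 0.291 ] rot [-0.0001  0.0001 -0.0075]
xyz [0.1143 0.0397 0.291 ] rot [2.000e-04 1.000e-04 4.925e-01]
```

```bash
python3 -m pendant '[{"xyz":[0.08,0.03,0.03],"rot":[0,0,-0.0075],"jaw":-0.3},{"xyz":[0.114,0.04,0.12],"rot":[0,0,-0.0075],"jaw":-0.3},{"xyz":[0.114,0.04,0.18],"rot":[0,0,-0.0075],"jaw":-0.3},{"xyz":[0.114,0.04,0.22],"rot":[0,0,-0.0075],"jaw":-0.3},{"xyz":[0.114,0.04,0.26],"rot":[0,0,-0.0075],"jaw":-0.3},{"xyz":[0.114,0.04,0.291],"rot":[0,0,-0.0075],"jaw":-0.3},{"xyz":[0.114,0.04,0.291],"rot":[0,0,-0.0075],"jaw":-0.3}]' 80
python3 c.py w2.png
```

```text
time: 3.72
eef_pos: [0.5295, 0.1503, 0.2578]
tcp_rot: [-2.194, -2.247, 0.005]
ft_force: [0.7, 0.0, 0.7]
finger_gap: 0.0558
t 3.725 grasp [0.529  0.1501 0.1028] y [ 1.     0.024 -0.003] z [-0.003 -0.001 -1.   ] F [0.7 0.  0.7] gap 0.0557605335122468 q [ 0.2   0.36  1.91 -0.    0.88  0.17]
```

View pics/w2.png

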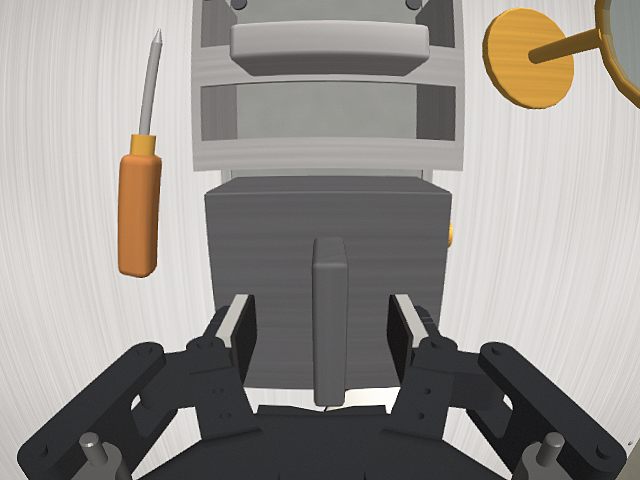

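The fin (312–348, 240–405) sits centred and parallel between the pads (245, 400). I close on it and pull up.

```bash
python3 -m pendant '[{"xyz":[0,0,0],"rot":[0,0,0],"jaw":1},{"xyz":[0,0,0],"rot":[0,0,0],"jaw":1},{"xyz":[0,0,0],"rot":[0,0,0],"jaw":1},{"xyz":[0,0,0],"rot":[0,0,0],"jaw":1},{"xyz":[0,0,0],"rot":[0,0,0],"jaw":1},{"xyz":[0,0,0],"rot":[0,0,0],"jaw":1}]' 80
python3 -c "
from h import *
st()"
python3 -m pendant '[{"xyz":[0,0,-0.01],"rot":[0,0,0],"jaw":1},{"xyz":[0,0,-0.02],"rot":[0,0,0],"jaw":1},{"xyz":[0,0,-0.03],"rot":[0,0,0],"jaw":1},{"xyz":[0,0,-0.045],"rot":[0,0,0],"jaw":1},{"xyz":[0,0,-0.06],"rot":[0,0,0],"jaw":1},{"xyz":[0,0,-0.1],"rot":[0,0,0],"jaw":1},{"xyz":[0,0,-0.15],"rot":[0,0,0],"jaw":1},{"xyz":[0,0,-0.2],"rot":[0,0,0],"jaw":1},{"xyz":[0,0,-0.25],"rot":[0,0,0],"jaw":1},{"xyz":[0,0,-0.3],"rot":[0,0,0],"jaw":1},{"xyz":[0,0,-0.3],"rot":[0,0,0],"jaw":1}]' 80
python3 -c "
from h import *
st();go([0.505,-0.238,0.26],-0.07)"
```

```text
time: 4.53
eef_pos: [0.5308, 0.1507, 0.2596]
tcp_rot: [2.194, 2.247, 0.0]
ft_force: [2.2, 0.1, 3.5]
finger_gap: 0.0108
t 4.525 grasp [0.5309 0.1506 0.1046] y [1.    0.024 0.001] z [ 0.001 -0.001 -1.   ] F [2.2 0.1 3.5] gap 0.01075710030381306 q [ 0.2   0.35  1.91 -0.    0.88  0.17]
time: 5.9
eef_pos: [0.5314, 0.151, 0.4125]
tcp_rot: [2.191, 2.245, 0.008]
ft_force: [0.3, -0.2, -2.1]
finger_gap: 0.0104
t 5.9 grasp [0.5324 0.1511 0.2575] y [1.    0.024 0.007] z [ 0.007  0.001 -1.   ] F [ 0.3 -0.2 -2.1] gap 0.010381571525398297 q [ 0.2   0.16  1.8  -0.    1.17  0.17]
xyz [-0.7766 -0.0715 -0.0057] rot [ 0.001  -0.0001  0.015 ]
xyz [-0.7766 -0.0715 -0.0057] rot [ 2.00e-04  1.60e-03 -4.85e-01]
```

```bash
python3 -m pendant '[{"xyz":[-0.05,-0.005,-0.005],"rot":[0,0,0.003],"jaw":1},{"xyz":[-0.13,-0.012,-0.005],"rot":[0,0,0.005],"jaw":1},{"xyz":[-0.21,-0.02,-0.005],"rot":[0,0,0.007],"jaw":1},{"xyz":[-0.3,-0.03,-0.005],"rot":[0,0,0.009],"jaw":1},{"xyz":[-0.39,-0.035,-0.005],"rot":[0,0,0.01],"jaw":1},{"xyz":[-0.48,-0.045,-0.005],"rot":[0,0,0.012],"jaw":1},{"xyz":[-0.57,-0.05,-0.005],"rot":[0,0,0.015],"jaw":1},{"xyz":[-0.65,-0.06,-0.005],"rot":[0,0,0.015],"jaw":1},{"xyz":[-0.72,-0.067,-0.005],"rot":[0,0,0.015],"jaw":1},{"xyz":[-0.76,-0.07,-0.005],"rot":[0,0,0.015],"jaw":1},{"xyz":[-0.777,-0.072,-0.005],"rot":[0,0,0.015],"jaw":1},{"xyz":[-0.777,-0.072,-0.005],"rot":[0,0,0.015],"jaw":1}]' 80
cat > d.py <<'E'
from h import *
st(); t=save('top','t1.png'); w=save('wrist','w3.png')
cv2.imwrite('pics/tw.png',np.hstack([cv2.resize(t[180:480,300:620],(400,375)),cv2.resize(w,(400,375))])[:,:,::-1])
for c,n in [('top','knob_grip'),('top','beak'),('top','mark'),('scene','knob_grip'),('scene','beak'),('scene','mark'),('wrist','pan'),('scene','pan')]:
    if c=='scene' and n=='knob_grip': save('scene','s1.png')
    r=nets.pinpoint(c,n); print(c,n,[(np.round(q['point'],3).tolist(),round(q['p'],2)) for q in r[:2]])
go([0.505,-0.238,0.09],-0.07)
E
python3 d.py
```

```text
time: 7.4
eef_pos: [0.5047, -0.2379, 0.4142]
tcp_rot: [2.296, 2.14, 0.009]
ft_force: [-0.2, 0.4, -2.2]
finger_gap: 0.0109
t 7.4 grasp [ 0.5056 -0.2377  0.2592] y [ 0.998 -0.07   0.006] z [ 0.006  0.002 -1.   ] F [-0.2  0.4 -2.2] gap 0.01085838010393226 q [-0.52  0.17  1.79  0.    1.18 -0.45]
top knob_grip [([0.527, 0.151, 0.075], 0.73)]
top beak [([0.531, 0.123, 0.043], 0.57)]
top mark [([0.508, 0.172, 0.044], 0.85)]
scene knob_grip [([0.526, 0.155, 0.069], 0.52)]
scene beak [([0.54, 0.122, 0.048], 0.84)]
scene mark [([0.505, 0.172, 0.045], 0.9)]
wrist pan []
scene pan [([0.505, -0.238, -0.001], 0.76)]
xyz [-3.000e-04 -1.900e-03  3.395e-01] rot [ 0.0011 -0.0002  0.    ]
xyz [-3.000e-04 -1.900e-03  3.395e-01] rot [ 2.0e-04  1.7e-03 -5.0e-01]
```

View pics/tw.png

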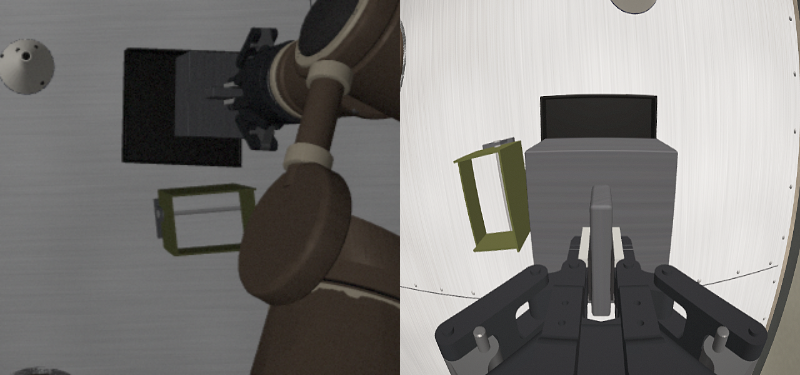

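The cap is held and sits over the pan, about (208,95) on the left half. I lower it onto the pan floor, which needs a grasp height of about 0.089.

```bash
python3 -m pendant '[{"xyz":[0,-0.001,0.06],"rot":[0,0,0],"jaw":1},{"xyz":[0,-0.001,0.14],"rot":[0,0,0],"jaw":1},{"xyz":[0,-0.001,0.22],"rot":[0,0,0],"jaw":1},{"xyz":[0,-0.001,0.28],"rot":[0,0,0],"jaw":1},{"xyz":[0,-0.001,0.31],"rot":[0,0,0],"jaw":1},{"xyz":[0,-0.001,0.325],"rot":[0,0,0],"jaw":1},{"xyz":[0,-0.001,0.335],"rot":[0,0,0],"jaw":1},{"xyz":[0,-0.001,0.339],"rot":[0,0,0],"jaw":1},{"xyz":[0,-0.001,0.341],"rot":[0,0,0],"jaw":1},{"xyz":[0,-0.001,0.341],"rot":[0,0,0],"jaw":1}]' 80; python3 -c "
from h import *
st()"
```

```text
time: 9.2
eef_pos: [0.5056, -0.238, 0.2447]
tcp_rot: [2.294, 2.139, 0.009]
ft_force: [-0.5, 0.7, -2.4]
finger_gap: 0.0109
t 9.2 grasp [ 0.5068 -0.2379  0.0897] y [ 0.998 -0.07   0.007] z [ 0.007  0.    -1.   ] F [-0.5  0.7 -2.4] gap 0.010900813512985764 q [-0.52  0.39  1.9   0.    0.85 -0.45]
```

```bash
python3 -m pendant '[{"xyz":[0,0,0.002],"rot":[0,0,0],"jaw":1},{"xyz":[0,0,0.004],"rot":[0,0,0],"jaw":1},{"xyz":[0,0,0.004],"rot":[0,0,0],"jaw":1}]' 80; python3 -c "
from h import *
st()"; python3 -m pendant '[{"xyz":[0,0,0.003],"rot":[0,0,0],"jaw":-0.5},{"xyz":[0,0,0.003],"rot":[0,0,0],"jaw":-0.5},{"xyz":[0,0,0.003],"rot":[0,0,0],"jaw":-0.5},{"xyz":[0,0,0.003],"rot":[0,0,0],"jaw":-0.5},{"xyz":[0,0,-0.03],"rot":[0,0,0],"jaw":-0.5},{"xyz":[0,0,-0.1],"rot":[0,0,0],"jaw":-0.5},{"xyz":[0,0,-0.2],"rot":[0,0,0],"jaw":-0.5},{"xyz":[0,0,-0.3],"rot":[0,0,0],"jaw":-0.5}]' 60;  python3 -c "
from h import *
st();save('wrist','w4.png')
kg=np.array([.528,.152]);
for b in ([.531,.123],[.540,.122],[.508,.172],[.505,.172]): d=np.array(b)-kg; print(np.degrees(np.arctan2(d[1],d[0])), np.linalg.norm(d))
go([0.530,0.1515,0.23],-0.07)"
```

```text
time: 9.57
eef_pos: [0.5061, -0.2381, 0.2438]
tcp_rot: [2.293, 2.139, 0.009]
ft_force: [-1.3, 2.3, 6.3]
finger_gap: 0.0107
t 9.575 grasp [ 0.5074 -0.2381  0.0888] y [ 0.998 -0.07   0.008] z [ 0.008 -0.    -1.   ] F [-1.3  2.3  6.3] gap 0.010693419589634942 q [-0.52  0.39  1.9   0.01  0.85 -0.45]
time: 10.58
eef_pos: [0.5047, -0.238, 0.3963]
tcp_rot: [2.292, 2.138, 0.01]
ft_force: [0.6, -0.4, -0.1]
finger_gap: 0.0639
t 10.575 grasp [ 0.5061 -0.2381  0.2413] y [ 0.998 -0.07   0.009] z [ 0.009 -0.001 -1.   ] F [ 0.6 -0.4 -0.1] gap 0.0638995932308776 q [-0.52  0.19  1.8   0.    1.14 -0.45]
-84.0938588862295 0.0291547594742265
-68.19859051364817 0.032310988842807024
135.00000000000006 0.02828427124746191
138.99091309842981 0.03047950130825635
xyz [ 0.7828 -0.009   0.0343] rot [0.0034 0.0009 0.0001]
xyz [ 0.7828 -0.009   0.0343] rot [-0.0015  0.0054 -0.4999]
```

View pics/w4.png

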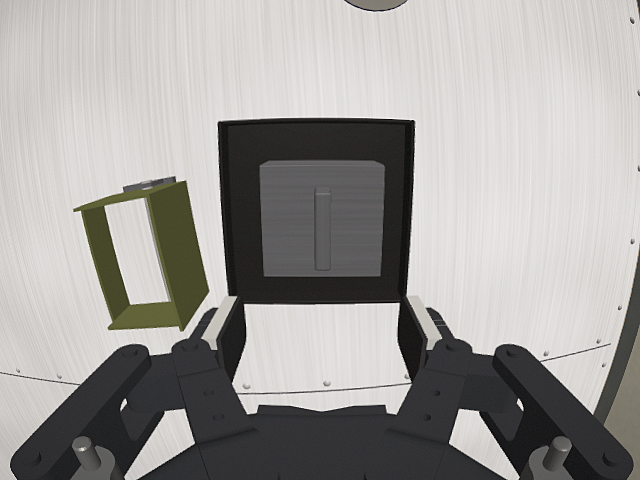

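The cap stands upright inside the pan, at about (322,220). I go back to look at the knob from above; the wrist camera sits about 70 mm ahead of the grasp point, so I stop short of the axis.

```bash
python3 -m pendant '[{"xyz":[0.08,-0.001,0],"rot":[0,0,0.003],"jaw":-0.1},{"xyz":[0.18,-0.002,0],"rot":[0.001,0,0],"jaw":-0.1},{"xyz":[0.29,-0.003,0],"rot":[0.001,0,0],"jaw":-0.1},{"xyz":[0.41,-0.004,0],"rot":[0.001,0,0],"jaw":-0.1},{"xyz":[0.52,-0.006,0.01],"rot":[0.001,0,-0.01],"jaw":-0.1},{"xyz":[0.6,-0.008,0.02],"rot":[0.001,0,-0.02],"jaw":-0.1},{"xyz":[0.65,-0.009,0.03],"rot":[0.001,0,-0.02],"jaw":-0.1},{"xyz":[0.65,-0.009,0.03],"rot":[0.001,0,-0.02],"jaw":-0.1},{"xyz":[0.65,-0.009,0.03],"rot":[0.001,0,-0.02],"jaw":-0.1}]' 60
python3 c.py w5.png knob_grip beak mark cage_grip; python3 -c "
import cv2
im=cv2.imread('pics/w5.png');cv2.imwrite('pics/w5c.png',im)
"
```

```text
time: 11.75
eef_pos: [0.5254, 0.0848, 0.3883]
tcp_rot: [2.146, 2.271, 0.008]
ft_force: [-0.8, 0.0, -0.6]
finger_gap: 0.0473
t 11.75 grasp [0.5278 0.0836 0.2333] y [0.998 0.056 0.015] z [ 0.016 -0.008 -1.   ] F [-0.8  0.  -0.6] gap 0.04728159572185577 q [ 0.08  0.14  1.87 -0.01  1.11  0.03]
knob_grip [([0.528, 0.153, 0.07], 0.83)]
beak [([0.534, 0.121, 0.051], 0.69), ([0.504, 0.17, 0.048], 0.46)]
mark [([0.503, 0.173, 0.047], 0.93)]
cage_grip []
```

View pics/w5.png

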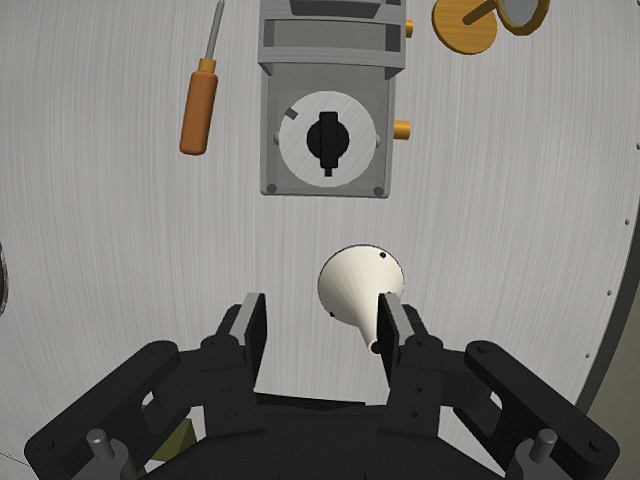

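The knob bar is at (328,140), the beak tip at (328,177) and the rib from about (286,110) to (297,118). I compute these more precisely.

```bash
python3 - <<'E'
from h import *
im=cv2.imread('pics/w5.png'); x0,y0,x1,y1=265,80,390,205
cv2.imwrite('pics/w5c.png',cv2.resize(im[y0:y1,x0:x1],(600,600),interpolation=cv2.INTER_CUBIC))
for n,u,z in [('barTop',(328,112),.074),('barBot',(328,168),.074),('barC',(328,140),.074),('beak',(328,177),.046),('ribin',(297,118),.046),('ribout',(286,110),.046)]: print(n,np.round(ray('wrist',u,z),4))
# ring ellipse from bright pixels
g=cv2.cvtColor(im,cv2.COLOR_BGR2GRAY)
p=[ray('wrist',u,.038) for u in ((278,139),(377,139),(328,91),(328,187))]; print(np.round(p,4).tolist())
E
```

```text
barTop [0.5293 0.1745 0.074 ]
barBot [0.5317 0.1319 0.074 ]
barC [0.5305 0.1532 0.074 ]
beak [0.5332 0.1219 0.046 ]
ribin [0.5049 0.17   0.046 ]
ribout [0.4955 0.1764 0.046 ]
[[0.4892, 0.1517, 0.038], [0.5734, 0.1567, 0.038], [0.5293, 0.195, 0.038], [0.534, 0.1123, 0.038]]
```

View pics/w5c.png

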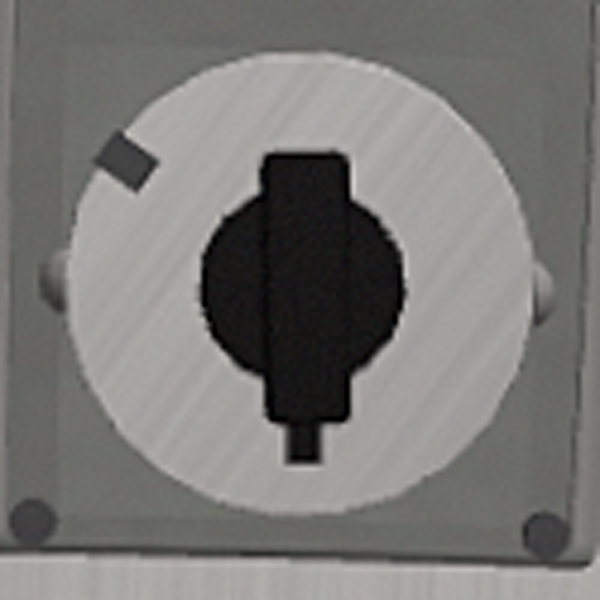

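```bash
python3 - <<'E'
from h import *
ax=np.array([.5307,.1535])
for u in ((295.8,116.9),(287.1,110.4),(328.1,176.4)):
    p=ray('wrist',u,.046)[:2]-ax; print(np.hypot(*p),np.degrees(np.arctan2(p[1],p[0])))
go([.5307,.1535,.13],np.radians(3.6)); go([.5307,.1535,.071],np.radians(3.6))
E
```

```text
0.03194900593649074 147.03700047776022
0.041006417435338435 146.61608184805175
0.031185652989443747 -85.34208486810228
xyz [0.1393 0.015  0.2048] rot [ 0.0023  0.0013 -0.0013]
xyz [0.1393 0.015  0.2048] rot [ 0.0021 -0.0037  0.4987]
xyz [0.1402 0.0133 0.3228] rot [ 0.0023  0.0013 -0.0013]
xyz [0.1402 0.0133 0.3228] rot [ 0.0021 -0.0037  0.4987]
```

```bash
python3 -m pendant '[{"xyz":[0.08,0.008,0.07],"rot":[0.002,0.001,-0.001],"jaw":0},{"xyz":[0.139,0.015,0.15],"rot":[0.0023,0.0013,-0.001],"jaw":0},{"xyz":[0.139,0.015,0.22],"rot":[0.0023,0.0013,-0.001],"jaw":0},{"xyz":[0.14,0.0135,0.28],"rot":[0.0023,0.0013,-0.001],"jaw":0},{"xyz":[0.14,0.0133,0.31],"rot":[0.0023,0.0013,-0.001],"jaw":0},{"xyz":[0.14,0.0133,0.322],"rot":[0.0023,0.0013,-0.001],"jaw":0},{"xyz":[0.14,0.0133,0.322],"rot":[0.0023,0.0013,-0.001],"jaw":0}]' 40; python3 -c "
from h import *
st()"
python3 -m pendant '[{"xyz":[0,0,0],"rot":[0,0,0],"jaw":1},{"xyz":[0,0,0],"rot":[0,0,0],"jaw":1},{"xyz":[0,0,0],"rot":[0,0,0],"jaw":1},{"xyz":[0,0,0],"rot":[0,0,0],"jaw":1},{"xyz":[0,0,0],"rot":[0,0,0],"jaw":1}]' 40; python3 -c "
from h import *
st()"
```

```text
time: 12.88
eef_pos: [0.5312, 0.1532, 0.2269]
tcp_rot: [2.153, 2.287, 0.001]
ft_force: [0.2, 0.0, 0.2]
finger_gap: 0.0426
t 12.875 grasp [0.5314 0.1532 0.0719] y [0.998 0.06  0.001] z [ 0.001 -0.    -1.   ] F [0.2 0.  0.2] gap 0.04263020066559169 q [ 0.2   0.41  1.91 -0.    0.82  0.14]
time: 13.5
eef_pos: [0.5315, 0.1533, 0.2285]
tcp_rot: [2.152, 2.287, 0.002]
ft_force: [-2.8, -0.6, 5.3]
finger_gap: 0.0131
t 13.5 grasp [0.5318 0.1533 0.0735] y [0.998 0.061 0.002] z [ 0.002  0.    -1.   ] F [-2.8 -0.6  5.3] gap 0.013056727424845404 q [ 0.2   0.41  1.91 -0.    0.82  0.14]
```

```bash
python3 -m pendant '[{"xyz":[0,0,0],"rot":[0,0,0.01],"jaw":1},{"xyz":[0,0,0],"rot":[0,0,0.03],"jaw":1},{"xyz":[0,0,0],"rot":[0,0,0.05],"jaw":1},{"xyz":[0,0,0],"rot":[0,0,0.07],"jaw":1},{"xyz":[0,0,0],"rot":[0,0,0.09],"jaw":1},{"xyz":[0,0,0],"rot":[0,0,0.11],"jaw":1},{"xyz":[0,0,0],"rot":[0,0,0.13],"jaw":1},{"xyz":[0,0,0],"rot":[0,0,0.15],"jaw":1},{"xyz":[0,0,0],"rot":[0,0,0.17],"jaw":1},{"xyz":[0,0,0],"rot":[0,0,0.19],"jaw":1},{"xyz":[0,0,0],"rot":[0,0,0.2],"jaw":1},{"xyz":[0,0,0],"rot":[0,0,0.2],"jaw":1}]' 40; python3 -c "
from h import *
st(); print(np.round(status.read_state()['ft_torque'],2));go([.5313,.1533,.0725],np.radians(-123.2))"
```

```text
time: 15.0
eef_pos: [0.5318, 0.153, 0.2285]
tcp_rot: [3.085, 0.587, 0.005]
ft_force: [3.1, -1.6, -4.0]
finger_gap: 0.0132
t 15.0 grasp [0.5323 0.1529 0.0735] y [ 0.367 -0.93   0.002] z [ 0.003 -0.001 -1.   ] F [ 3.1 -1.6 -4. ] gap 0.013170528688862506 q [ 0.2   0.41  1.91 -0.    0.82  1.4 ]
[-0.47 -0.28 -0.09]
xyz [-0.0006 -0.0009  0.002 ] rot [ 0.     -0.0006  0.152 ]
xyz [-0.0006 -0.0009  0.002 ] rot [ 0.0007  0.     -0.348 ]
```

```bash
python3 -m pendant '[{"xyz":[0,0,0],"rot":[0,0,0.015],"jaw":1},{"xyz":[0,0,0],"rot":[0,0,0.035],"jaw":1},{"xyz":[0,0,0],"rot":[0,0,0.055],"jaw":1},{"xyz":[0,0,0],"rot":[0,0,0.075],"jaw":1},{"xyz":[0,0,0],"rot":[0,0,0.095],"jaw":1},{"xyz":[0,0,0],"rot":[0,0,0.115],"jaw":1},{"xyz":[0,0,0],"rot":[0,0,0.135],"jaw":1},{"xyz":[0,0,0],"rot":[0,0,0.147],"jaw":1},{"xyz":[0,0,0],"rot":[0,0,0.152],"jaw":1},{"xyz":[0,0,0],"rot":[0,0,0.152],"jaw":1},{"xyz":[0,0,0],"rot":[0,0,0.152],"jaw":1}]' 40; python3 -c "
from h import *
st(); print(np.round(status.read_state()['ft_torque'],2));print(np.degrees(np.arctan2(*R.from_rotvec(status.read_state()['tcp_rot']).as_matrix()[1::-1,1])))"
```

```text
time: 16.38
eef_pos: [0.5317, 0.1526, 0.2285]
tcp_rot: [3.011, -0.896, 0.005]
ft_force: [1.4, -4.9, -2.6]
finger_gap: 0.0133
t 16.375 grasp [0.5322 0.1524 0.0735] y [-0.547 -0.837 -0.001] z [ 0.003 -0.001 -1.   ] F [ 1.4 -4.9 -2.6] gap 0.013311390354292539 q [ 0.2   0.41  1.91 -0.    0.82  2.35]
[-0.87 -0.05 -0.04]
-123.13959076931766
```

```bash
python3 -m pendant '[{"xyz":[0,0,0],"rot":[0,0,0],"jaw":0},{"xyz":[0,0,0],"rot":[0,0,0],"jaw":0},{"xyz":[0,0,0],"rot":[0,0,0],"jaw":0},{"xyz":[0,0,-0.04],"rot":[0,0,0],"jaw":0},{"xyz":[0,0,-0.12],"rot":[0,0,0],"jaw":0},{"xyz":[-0.07,0,-0.2],"rot":[0,0,0],"jaw":0},{"xyz":[-0.14,0,-0.24],"rot":[0,0,0],"jaw":0},{"xyz":[-0.14,0,-0.24],"rot":[0,0,0],"jaw":0},{"xyz":[-0.14,0,-0.24],"rot":[0,0,0],"jaw":0}]' 40
python3 c.py w6.png knob_grip beak mark cage_grip; python3 -c "
from h import *
u=np.array([0,0.])
c=camera_info('wrist');K=np.array(c['K']);m=R.from_rotvec(c['rvec']).as_matrix();v=m@np.array([.531,.153,.046])+c['tvec'];th=np.arctan2(np.hypot(v[0],v[1]),v[2]);px=K[:2,2]+K[0,0]*th*v[:2]/np.hypot(v[0],v[1]);print(px)
x,y=np.int32(np.clip(px-60,0,[520,360]));im=cv2.imread('pics/w6.png');cv2.imwrite('pics/w6c.png',cv2.resize(im[y:y+120,x:x+120],(600,600),interpolation=cv2.INTER_CUBIC));print(x,y)"
```

```text
time: 17.5
eef_pos: [0.4728, 0.1911, 0.3482]
tcp_rot: [3.011, -0.895, 0.006]
ft_force: [-0.8, 0.2, -0.1]
finger_gap: 0.0428
t 17.5 grasp [0.4734 0.1909 0.1932] y [-0.546 -0.838 -0.001] z [ 0.004 -0.001 -1.   ] F [-0.8  0.2 -0.1] gap 0.042760938919853594 q [ 0.3   0.15  1.95 -0.    1.04  2.45]
knob_grip [([0.531, 0.154, 0.069], 0.75)]
beak [([0.501, 0.166, 0.051], 0.68), ([0.666, 0.29, -0.0], 0.5)]
mark [([0.501, 0.17, 0.05], 0.77)]
cage_grip [([0.531, 0.249, 0.11], 0.75)]
[321.55813911 140.1529313 ]
261 80
```

View pics/w6c.png

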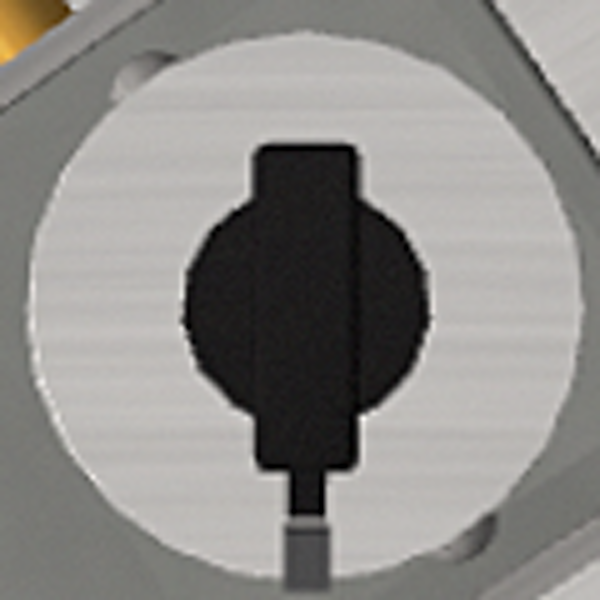

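The crop shows the beak centred on the rib: beak about x=307, rib about 307, disc centre about 306, at 0.15 mm per pixel. That is within roughly 0.3°. Next is the cage.

```bash
python3 -c "
from h import *
go([.5285,.249,.19],np.radians(-88.6));go([.5285,.249,.108],np.radians(-88.6))"
```

```text
xyz [ 0.0288 -0.1585  0.0048] rot [ 0.0002 -0.0003 -0.0961]
xyz [ 0.0288 -0.1585  0.0048] rot [-4.000e-04 -3.000e-04  4.039e-01]
xyz [ 0.0284 -0.1586  0.1688] rot [ 0.0002 -0.0003 -0.0961]
xyz [ 0.0284 -0.1586  0.1688] rot [-4.000e-04 -3.000e-04  4.039e-01]
```

```bash
python3 -m pendant '[{"xyz":[0.015,-0.08,0],"rot":[0,0,-0.025],"jaw":0},{"xyz":[0.0288,-0.158,0.005],"rot":[0,0,-0.05],"jaw":0},{"xyz":[0.0288,-0.158,0.005],"rot":[0,0,-0.075],"jaw":0},{"xyz":[0.0288,-0.158,0.005],"rot":[0,0,-0.096],"jaw":0},{"xyz":[0.0286,-0.1585,0.06],"rot":[0,0,-0.096],"jaw":0},{"xyz":[0.0286,-0.1585,0.07],"rot":[0,0,-0.096],"jaw":0},{"xyz":[0.0286,-0.1585,0.07],"rot":[0,0,-0.096],"jaw":0}]' 40
python3 c.py w7.png cage_grip;python3 -c "
from h import *
go([.5285,.249,.108],np.radians(-88.6))"
```

```text
time: 18.62
eef_pos: [0.5284, 0.2487, 0.3117]
tcp_rot: [3.139, 0.037, -0.0]
ft_force: [0.8, -0.2, 0.3]
finger_gap: 0.0425
t 18.625 grasp [0.5284 0.2483 0.1567] y [ 0.023 -1.     0.003] z [-0.    -0.003 -1.   ] F [ 0.8 -0.2  0.3] gap 0.04251426904941885 q [ 0.37  0.33  1.8  -0.    1.    1.91]
cage_grip [([0.527, 0.247, 0.109], 0.76)]
xyz [-0.0011 -0.0001  0.1   ] rot [ 0.0002 -0.0004 -0.0001]
xyz [-0.0011 -0.0001  0.1   ] rot [-6.000e-04 -4.000e-04  4.999e-01]
```

View pics/w7.png

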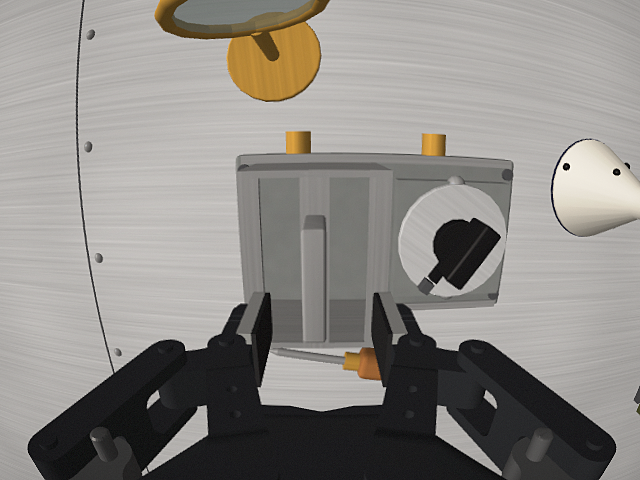

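The cage fin, at about (302–325, 215–342), lies between the pads and roughly 2 mm to the +y side. I shift, descend and grip it.

```bash
python3 -m pendant '[{"xyz":[-0.001,-0.004,0.03],"rot":[0,0,0],"jaw":0},{"xyz":[-0.001,-0.004,0.07],"rot":[0,0,0],"jaw":0},{"xyz":[-0.001,-0.004,0.09],"rot":[0,0,0],"jaw":0},{"xyz":[-0.001,-0.004,0.099],"rot":[0,0,0],"jaw":0},{"xyz":[-0.001,-0.004,0.099],"rot":[0,0,0],"jaw":0},{"xyz":[-0.001,-0.004,0.099],"rot":[0,0,0],"jaw":1},{"xyz":[-0.001,-0.004,0.099],"rot":[0,0,0],"jaw":1},{"xyz":[-0.001,-0.004,0.099],"rot":[0,0,0],"jaw":1},{"xyz":[-0.001,-0.004,0.099],"rot":[0,0,0],"jaw":1},{"xyz":[-0.001,-0.004,0.099],"rot":[0,0,0],"jaw":1}]' 40
python3 -c "
from h import *
st();go([.5308,.1535,.1085],np.radians(-88.6))"
```

```text
time: 19.98
eef_pos: [0.5289, 0.2512, 0.2643]
tcp_rot: [3.14, 0.037, 0.006]
ft_force: [-0.2, 0.2, 3.9]
finger_gap: 0.0112
t 19.975 grasp [0.5295 0.251  0.1093] y [ 0.024 -1.     0.001] z [ 0.004 -0.001 -1.   ] F [-0.2  0.2  3.9] gap 0.011236349748919577 q [ 0.37  0.4   1.82 -0.    0.91  1.92]
xyz [-0.0008  0.1954  0.0017] rot [ 0.0001 -0.0006 -0.0001]
xyz [-0.0008  0.1954  0.0017] rot [-1.000e-03 -2.000e-04  4.999e-01]
```

```bash
python3 -m pendant '[{"xyz":[0,0.01,0],"rot":[0,0,0],"jaw":1},{"xyz":[0,0.03,0],"rot":[0,0,0],"jaw":1},{"xyz":[0,0.05,0],"rot":[0,0,0],"jaw":1},{"xyz":[0,0.07,0],"rot":[0,0,0],"jaw":1},{"xyz":[0,0.09,0],"rot":[0,0,0],"jaw":1},{"xyz":[0,0.11,0],"rot":[0,0,0],"jaw":1},{"xyz":[0,0.13,0],"rot":[0,0,0],"jaw":1},{"xyz":[0,0.15,0],"rot":[0,0,0],"jaw":1},{"xyz":[0,0.165,0],"rot":[0,0,0],"jaw":1},{"xyz":[0,0.175,0],"rot":[0,0,0],"jaw":1},{"xyz":[0,0.175,0],"rot":[0,0,0],"jaw":1}]' 40
python3 -c "
from h import *
st()"
```

```text
time: 21.35
eef_pos: [0.5312, 0.1629, 0.2643]
tcp_rot: [3.139, 0.038, 0.007]
ft_force: [4.0, -1.9, -1.5]
finger_gap: 0.011
t 21.35 grasp [0.5319 0.1625 0.1093] y [ 0.024 -1.     0.003] z [ 0.005 -0.002 -1.   ] F [ 4.  -1.9 -1.5] gap 0.010982981395390836 q [ 0.22  0.35  1.9  -0.    0.89  1.77]
```

```bash
python3 -m pendant '[{"xyz":[-0.002,0.006,0],"rot":[0,0,0],"jaw":1},{"xyz":[-0.002,0.012,0],"rot":[0,0,0],"jaw":1},{"xyz":[-0.002,0.016,0],"rot":[0,0,0],"jaw":1},{"xyz":[-0.002,0.018,0],"rot":[0,0,0],"jaw":1},{"xyz":[-0.002,0.018,0],"rot":[0,0,0],"jaw":1}]' 40
python3 -c "
from h import *
st()"
python3 -m pendant '[{"xyz":[0,0.002,0],"rot":[0,0,0],"jaw":1},{"xyz":[0,0.004,0],"rot":[0,0,0],"jaw":1},{"xyz":[0,0.004,0],"rot":[0,0,0],"jaw":1}]' 40
python3 -c "
from h import *
st()"
```

```text
time: 21.98
eef_pos: [0.531, 0.1541, 0.2643]
tcp_rot: [3.139, 0.038, 0.011]
ft_force: [5.7, 1.9, -4.0]
finger_gap: 0.0113
t 21.975 grasp [0.5321 0.1538 0.1093] y [ 0.024 -1.     0.002] z [ 0.007 -0.002 -1.   ] F [ 5.7  1.9 -4. ] gap 0.011297427391536873 q [ 0.2   0.35  1.9  -0.    0.88  1.75]
time: 22.35
eef_pos: [0.531, 0.1527, 0.2643]
tcp_rot: [3.141, 0.037, 0.011]
ft_force: [3.8, 4.9, -2.8]
finger_gap: 0.0113
t 22.35 grasp [0.5322 0.1526 0.1093] y [ 0.024 -1.     0.   ] z [ 0.007 -0.    -1.   ] F [ 3.8  4.9 -2.8] gap 0.011286692783772426 q [ 0.2   0.35  1.9  -0.    0.88  1.75]
```

Force along y is only just starting to rise, so I push another 2–3 mm in small steps to find the stop.

```bash
for i in 1 2; do python3 -m pendant '[{"xyz":[0,0.003,0],"rot":[0,0,0],"jaw":1},{"xyz":[0,0.004,0],"rot":[0,0,0],"jaw":1},{"xyz":[0,0.004,0],"rot":[0,0,0],"jaw":1}]' 40 >/dev/null
python3 -c "
from h import *
st()"; done
```

```text
t 22.725 grasp [0.5322 0.1526 0.1093] y [ 0.023 -1.    -0.003] z [ 0.008  0.003 -1.   ] F [ 3.8  7.6 -3.1] gap 0.011789548141461959 q [0.2  0.35 1.91 0.   0.88 1.75]
t 23.1 grasp [0.5321 0.1525 0.1093] y [ 0.023 -1.    -0.006] z [ 0.008  0.006 -1.   ] F [ 3.2  7.7 -3.9] gap 0.011280095473962729 q [0.2  0.34 1.91 0.01 0.88 1.74]
```

The cage is against its stop: the grasp point stays at y=0.1526 while the force rises to about 8 N, and the knob axis is at about 0.153. I release, back off and check.

```bash
python3 -m pendant '[{"xyz":[0,0,0],"rot":[0,0,0],"jaw":0},{"xyz":[0,0,0],"rot":[0,0,0],"jaw":0},{"xyz":[0,0,0],"rot":[0,0,0],"jaw":0},{"xyz":[0,0,-0.04],"rot":[0,0,0],"jaw":0},{"xyz":[0,0,-0.12],"rot":[0,0,0],"jaw":0},{"xyz":[-0.1,0,-0.22],"rot":[0,0,0],"jaw":0},{"xyz":[-0.14,0,-0.3],"rot":[0,0,0],"jaw":0},{"xyz":[-0.14,0,-0.3],"rot":[0,0,0],"jaw":0},{"xyz":[-0.14,0,-0.3],"rot":[0,0,0],"jaw":0}]' 40
cat > e.py <<'E'
from h import *
st(); w=save('wrist','w8.png'); t=save('top','t8.png')
for c,ns in [('wrist',['cage_grip','beak','mark','knob_grip']),('top',['cap','pan','funnel','magnifier','awl','tiltbin'])]:
    for n in ns: print(c,n,[(np.round(q['point'],3).tolist(),round(q['p'],2)) for q in nets.pinpoint(c,n)[:1]])
cv2.imwrite('pics/f.png',np.hstack([cv2.resize(w,(400,300)),cv2.resize(t[100:480],(400,300))])[:,:,::-1])
cv2.imwrite('pics/f2.png',cv2.resize(w[60:260,220:420],(600,600),interpolation=cv2.INTER_CUBIC)[:,:,::-1])
E
python3 e.py
```

```text
time: 24.22
eef_pos: [0.4596, 0.1488, 0.4135]
tcp_rot: [-3.135, -0.036, -0.013]
ft_force: [0.1, 0.1, -0.0]
finger_gap: 0.0425
t 24.225 grasp [0.4608 0.1497 0.2585] y [ 0.023 -1.    -0.006] z [ 0.008  0.006 -1.   ] F [ 0.1  0.1 -0. ] gap 0.04248004899365998 q [0.22 0.02 1.95 0.   1.16 1.77]
wrist cage_grip [([0.532, 0.148, 0.111], 0.72)]
wrist beak [([0.506, 0.166, 0.05], 0.6)]
wrist mark [([0.504, 0.168, 0.049], 0.81)]
wrist knob_grip [([0.533, 0.154, 0.07], 0.63)]
top cap [([0.505, -0.234, 0.002], 0.85)]
top pan []
top funnel [([0.58, 0.008, 0.001], 0.79)]
top magnifier [([0.66, 0.29, -0.0], 0.97)]
top awl [([0.414, 0.208, 0.001], 0.64)]
top tiltbin [([0.334, -0.257, -0.003], 0.83)]
```

View pics/f2.png

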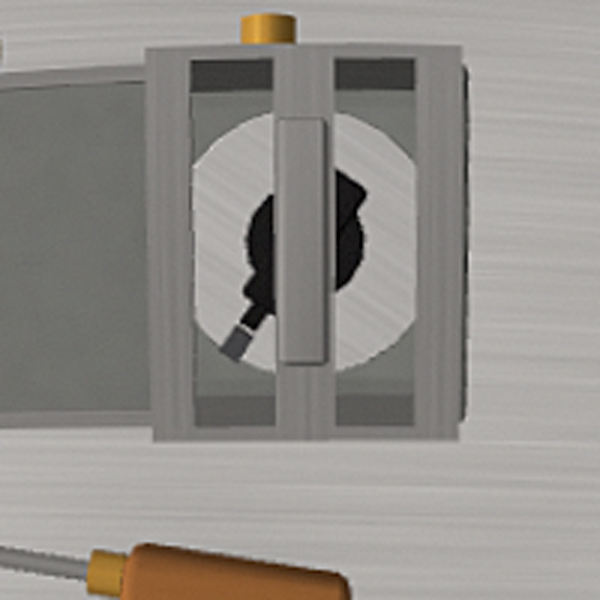

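View pics/f.png

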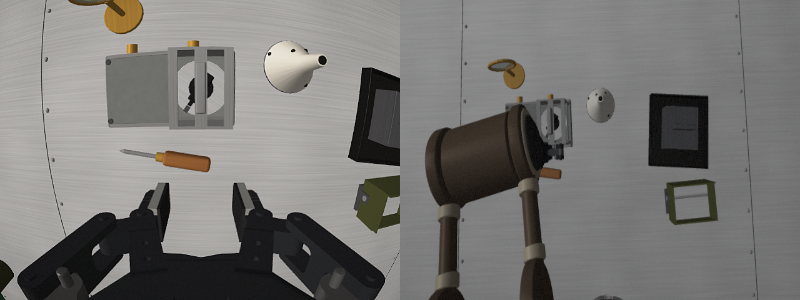

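```bash
python3 - <<'E'
from h import *
for n,u,z in [('fin',(220+301.5/3,60+241/3),.118),('ring centre',(220+304.5/3,60+243/3),.038),('plateL',(220+147/3,140),.084),('plateR',(220+461/3,140),.084),('regEndR',(220+467/3,140),.02)]: print(n,np.round(ray('wrist',u,z),4))
E
```

```text
fin [0.5309 0.1543 0.118 ]
ring centre [0.5303 0.1542 0.038 ]
plateL [0.5307 0.1959 0.084 ]
plateR [0.5327 0.1122 0.084 ]
regEndR [0.5332 0.1018 0.02  ]
```

```bash
python3 -c "
from h import *
print(order.close_job())"
```

```text
the job is handed in; nothing more can be done
None
```

The job is done and handed in at about 24.5 s of the 72 s allowed.

- **Cap:** I pulled it off straight up and stood it upright in the pan. It shows well inside the walls, in the wrist view after release and in the last top view.
- **Knob:** I turned it about 127° clockwise onto the rib. A close view after release, before the cage moved, put the beak on the rib to within roughly 0.3°. The last picture, through the cage, still shows beak and rib in line.
- **Ring:** I never gripped or touched it. Its rib shows at the same place before and after, within the measuring error.
- **Cage:** I slid it until it stopped at about 8 N, then released it. By my own pixel measurement its centre (y ≈ 0.154) matches the ring centre (0.1542).
- **Bystanders:** The funnel, magnifier, awl and bin are all within about 3 mm of where they were first found, which is inside the networks' error.

**Checks that disagreed or failed:**
- In the last look the network put the cage grip at y = 0.148, about 6 mm from its knob position. I trusted the pixel measurement and the stop contact instead.
- The network did not report the pan in the last top view, though the pan is plainly visible there.
- The networks' first estimate of the beak direction was about 10° off. I replaced it with a measurement from the wrist camera before turning the knob.

I viewed 12 pictures, which is the limit.

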